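# Make up the stationery kit to the pictures in the tray

### The arm

A 6-joint arm with a two-finger parallel gripper is mounted at the origin on a cart in front of the work surface, level with it; the furniture and walls round the work are solid. World frame = base frame: x ahead of the robot, y to its left, z up, the work surface at z = 0. Lengths are in mm, angles in rad, forces in N, time in s.
With the tool pointing down it reaches from about 275 to 750 mm from the base axis. Payload 10.2 kg.
Tool frame: the origin (TCP) lies at the very end of the fingers, on their centre line; the grasp point (between the pads) lies 19 mm behind it (env.grasp_offset is the distance from the TCP to the grasp point, in mm); z points along the fingers, y is the line along which they close (so a half turn about z gives the same grasp; the last joint's range is limited). The gripper opens to 88 mm and grips with 3 to 60 N. Pads are 18 mm wide; open, the fingers measure 123 mm over their backs; the gripper's body (75 mm by 187 mm) begins 45 mm behind the grasp point.
Start: joints at [1.053, 0.313, 1.498, -0, 1.331, -0.223], TCP at [152.551, 502.354, 238.72] pointing down, gripper open.
Joint ranges: [-2.94, 2.94], [-0.97, 2.17], [0.19, 2.56], [-1.23, 4.37], [0.02, 3.11], [-2.88, 2.88]. Speed limits (rad/s): [2.39, 2.39, 3.01, 3.14, 3.14, 3.14].

### API

Orientations are given as a 3x3 rotation matrix whose columns are the frame's x, y, z axes.
In Python, from workcell import env gives the robot as it stands.
- The arm moves only by the shell command python3 -m jog 'ROWS' [FORCE]. ROWS is a JSON object of lists of equal length, an entry for each row: "slide": the shift along the world's x, y, z in mm, a list of three; "spin": the turn about the world's z in rad; "jaw": the opening, from 0 (shut) to 1 (fully open). A call has exactly 5 rows; each row is the pose to reach, as a shift and turn from the pose commanded when the call began; what a row does not reach only later rows make up. A row lasts 1/10 s, in which the tool goes at most 50 mm and 8.59 degrees, less where a joint would pass 70% of its speed; a pose out of reach is approached as far as the arm can. A call with a gripper value outside its range is refused whole. The fingers move at their own pace and stop on an object; FORCE is the grip in N (left out, the last holds). Time passes only in rows, so rows that repeat a pose let the fingers close, or fill a call up. It gives the time, the measured TCP pose, the force, the opening and the grip force at its end, in the units of the state.
- env.read_state(): the state, without advancing time (a new reading comes with each control period).
- env.grab_frame(name): name is "scene" or "top"; returns (picture, depth): 400x640x3 uint8, red, green, blue; 400x640 float32, mm along the optical axis (not along the pixel's ray), 0 where there is no reading.
- env.camera_params(name): a dict with "intrinsics" (3x3 intrinsics, pixels), "cam_to_world" (4x4, takes a point from camera to world coordinates). Camera axes: x right, y down, z forward; pixel columns grow to the right and rows downward; lengths in mm; the calibration is good to about 2 mm. A picture is of the moment at which its call begins. camera_params takes no time and is no camera call.
- env.finish_job(): hands the job in; it is judged then, once.
The state is a dict: "time_s": time; "q": joint angles; "joint_vel": joint speeds; "joint_efforts": joint torques, N m; "position": TCP position; "orientation": TCP orientation; "force": force on the tool from outside, world axes, zero at the start; "moment": the same for the moment, N m; "gripper_width": finger opening in mm; "finger_force": force on a finger pad.
Only numpy, scipy, OpenCV 4.12 (cv2) and the standard library are available. Lean on these libraries where they do the work, as an engineer would, in place of code of your own. Each camera call takes 0.05 s, during which the arm holds its last target. There are 200 camera calls.

### The job

Make up the stationery kit: from the things lying loose on the right half of the desk pick out the eraser, the box of staples, the glue stick and the rubber stamp, and set each one in the grey tray squarely on the picture of itself, the same way up as it stood (either way round). Leave the USB stick and the tape measure where they are, and leave the things in the cardboard tray at the back.

Things in the scene. Friction and masses are not known exactly. Their poses are not given: they have to be found in the camera images.
- eraser: Block eraser lying flat among the loose things on the desk: white vinyl in a blue card sleeve, 23 (x) x 56 (y) x 13 (z) mm, 22 g. Origin at the centre of its underside, z up. (A second eraser, fixed in the open cardboard tray at the back of the desk, is not meant.)
- staple_box: Closed card box of staples lying flat, cream with a red band: 42 (x) x 60 (y) x 24 (z) mm, 130 g. Origin at the centre of its underside, z up.
- glue_stick: Glue stick standing upright, white barrel with an orange cap and an orange foot: 26 mm diameter, 88 mm tall (the barrel up to 62 mm, the cap above, fixed), 35 g. Origin at the centre of its underside, z up its axis.
- rubber_stamp: Rubber stamp standing on its face: brown wooden block 26 (x) x 58 (y) x 20 (z) mm with an upright turned black handle on its middle, 26 mm at its widest, whose top is 75 mm above the underside; 55 g. Origin at the centre of the underside, z up.
- usb_stick: Red USB stick lying flat, 18 (x) x 56 (y) x 8 (z) mm, not part of the kit: leave it alone. Origin at the centre of its underside.
- tape_measure: Black and red pocket tape measure standing on edge, 31 (x) x 69 (y) x 62 (z) mm, not part of the kit: leave it alone. Origin at the centre of its underside. (Another one lies in the cardboard tray at the back.)
- card_eraser: White card 108 (x) x 82 (y) x 2 mm fixed in a cell of the grey fixed tray (2 x 2 cells, centres 127 mm apart in x, 98 mm in y; rims and dividers 6 mm above the cards' faces). On it, centred, a top view of the eraser: a 23 x 56 mm oblong, blue and white; long side along the card's y. Origin: centre of its underside; its face is 2 mm higher, 14 mm above the desk.
- card_staples: White card 108 (x) x 82 (y) x 2 mm fixed in a cell of the grey fixed tray (2 x 2 cells, centres 127 mm apart in x, 98 mm in y; rims and dividers 6 mm above the cards' faces). On it, centred, a top view of the staple box: a 42 x 60 mm oblong, cream with a red band; long side along the card's y. Origin: centre of its underside; its face is 2 mm higher, 14 mm above the desk.
- card_glue: White card 108 (x) x 82 (y) x 2 mm fixed in a cell of the grey fixed tray (2 x 2 cells, centres 127 mm apart in x, 98 mm in y; rims and dividers 6 mm above the cards' faces). On it, centred, a top view of the glue stick: an orange disc of 27 mm. Origin: centre of its underside; its face is 2 mm higher, 14 mm above the desk.
- card_stamp: White card 108 (x) x 82 (y) x 2 mm fixed in a cell of the grey fixed tray (2 x 2 cells, centres 127 mm apart in x, 98 mm in y; rims and dividers 6 mm above the cards' faces). On it, centred, a top view of the rubber stamp: a 26 x 58 mm brown oblong with a black disc in it; long side along the card's y. Origin: centre of its underside; its face is 2 mm higher, 14 mm above the desk.
Mind the look-alikes: they are no part of the job. What is shaped like the glue_stick but green is not meant.

How it is judged:
By the outcome, as a careful person would: the job done as asked, in the order asked, and still so for the second after the job is handed in, with the robot touching nothing.
It also fails if it takes over 96 s, if anything falls off the work surface, if the arm or the gripper's body presses on something with over 40 N, if the wrist force passes 120 N, or if a joint passes its speed limit or range.

## Working session

There is one attempt and no reset: what is moved stays moved. The work goes in short steps, Python scripts to look and compute and a shell command to move; the robot and the scene stay as the last step left them, time stands still between calls to the robot, and variables do not carry over. Pictures are saved under pics/ and viewed, at most 14 in all, crops included, and the job is handed in when it is done.

```bash
ls; mkdir -p pics; python3 - <<'E'
from workcell import env
import cv2,numpy as np
for n in("top","scene"):
    p,d=env.grab_frame(n);np.savez(f"pics/{n}0.npz",p=p,d=d)
    cv2.imwrite(f"pics/{n}0.png",p[:,:,::-1])
    c=env.camera_params(n);print(n,np.round(c["intrinsics"],1).tolist(),np.round(c["cam_to_world"],3).tolist())
s=env.read_state();print(s["time_s"],s["orientation"],s["gripper_width"])
E
```

```text
pics
top [[391.5, 0.0, 322.8], [0.0, 391.5, 196.3], [0.0, 0.0, 1.0]] [[0.044, -0.97, 0.24, 312.373], [-0.999, -0.043, 0.007, -22.062], [0.003, -0.24, -0.971, 992.099], [0.0, 0.0, 0.0, 1.0]]
scene [[442.9, 0.0, 320.2], [0.0, 442.9, 199.1], [0.0, 0.0, 1.0]] [[0.481, -0.67, 0.566, 4.355], [-0.877, -0.375, 0.301, -280.648], [0.011, -0.641, -0.767, 800.288], [0.0, 0.0, 0.0, 1.0]]
0.1 [[-9.56866477e-01  2.90527520e-01 -5.52473897e-04]
 [ 2.90527941e-01  9.56866018e-01 -9.68762902e-04]
 [ 2.47191215e-04 -1.08748585e-03 -9.99999378e-01]] 88.23295047790738
```

View pics/top0.png

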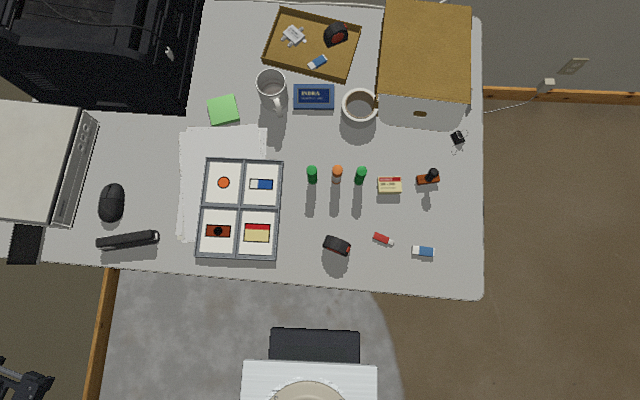

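View pics/scene0.png

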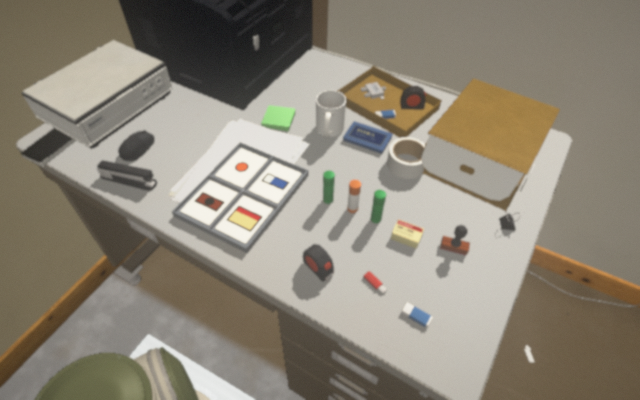

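The top view shows the loose glue stick at about (337,172) between green ones at (312,175) and (361,175). The staples are at (389,185), the stamp at (428,178), the eraser at (423,252), the USB stick at (383,239) and the tape measure at (337,245). The card pictures are glue (223,183), eraser (261,184), stamp (218,231) and staples (257,233).

```bash
cat > h.py <<'E'
from workcell import env
import cv2,numpy as np
def grab(n):
    return env.grab_frame(n)
def cloud(n,d):
    c=env.camera_params(n);K=c["intrinsics"];T=np.array(c["cam_to_world"])
    v,u=np.mgrid[:d.shape[0],:d.shape[1]]
    P=np.stack([(u-K[0][2])/K[0][0]*d,(v-K[1][2])/K[1][1]*d,d],-1)
    return P@T[:3,:3].T+T[:3,3]
def cast(n,uv,z):
    c=env.camera_params(n);K=np.array(c["intrinsics"]);T=np.array(c["cam_to_world"])
    uv=np.atleast_2d(uv).astype(float)
    r=np.c_[uv,np.ones(len(uv))]@np.linalg.inv(K).T@T[:3,:3].T
    return T[:3,3]+r*((z-T[2,3])/r[:,2])[:,None]
def rect(n,m,z):
    """largest blob of mask -> world centre, sizes, angle of long side from world y"""
    k,l,s,c=cv2.connectedComponentsWithStats(m.astype(np.uint8))
    i=1+np.argmax(s[1:,4]);v,u=np.nonzero(l==i)
    W=np.concatenate([cast(n,np.c_[u+a,v+b],z) for a in(-.5,.5) for b in(-.5,.5)])[:,:2].astype(np.float32)
    (c0,(w,h),a)=cv2.minAreaRect(W)
    if w>h:a+=90
    a=(a+90)%180-90   # direction of short side from x = long side from y
    return np.round([*c0,min(w,h),max(w,h),a],1),s[i,4]
E
python3 - <<'E'
from h import *
out={}
R={"top":dict(glue_stick=(325,160,348,186,88),staples=(375,172,405,198,24),stamp=(412,163,443,192,20),eraser=(408,240,440,263,13),usb=(370,230,397,248,8),tape=(320,232,354,258,62),
 c_glue=(212,172,234,194,14),c_eraser=(246,174,276,194,14),c_stamp=(203,221,233,241,14),c_staples=(241,220,273,246,14),g1=(303,160,320,186,88),g2=(352,160,370,186,88)),
"scene":dict(glue_stick=(343,176,364,215,88),staples=(388,218,426,250,24),stamp=(438,222,474,255,20),eraser=(398,300,436,330,13),usb=(360,268,390,296,8),
 c_glue=(230,158,256,178,14),c_eraser=(260,170,292,193,14),c_stamp=(190,190,230,212,14),c_staples=(224,203,265,235,14))}
for n,D in R.items():
    z=np.load(f"pics/{n}0.npz");p,d=z["p"],z["d"];P=cloud(n,d);lab=cv2.cvtColor(p,cv2.COLOR_RGB2LAB).astype(int)
    for k,(a,b,c,e,h) in D.items():
        L=lab[b:e,a:c];sat=np.hypot(L[...,1]-128,L[...,2]-128)
        m=np.zeros(d.shape,bool);m[b:e,a:c]=(sat>14)|(L[...,0]<70)
        if k in("eraser","staples","usb","tape","glue_stick","g1","g2") : # by height, top surface
            H=P[b:e,a:c,2];m[b:e,a:c]=(H>h-5)&(d[b:e,a:c]>0)
        if m.any():
            print(n,k,*rect(n,m,h),"z",np.round(np.median(P[m][:,2]),1))
    print("desk z",np.median(P[200:230,290:310,2]))
    if n=="top":cv2.imwrite("pics/t1.png",cv2.resize(p[150:270,190:450],None,fx=3,fy=3,interpolation=cv2.INTER_CUBIC)[:,:,::-1])
E
```

```text
top glue_stick [602.9 -46.7  26.6  27.9 -87.8] 90 z 87.4
top staples [ 590.6 -184.2   42.6   62.4    2.6] 370 z 23.9
top stamp [ 618.9 -281.9   42.1   64.4   11.5] 264 z 21.3
top eraser [ 426.  -270.1   25.4   57.9   -4.6] 202 z 11.7
top usb [ 453.4 -170.6   23.2   58.3  -21. ] 142 z 7.2
top tape [427.  -54.2  33.   36.8 -16.6] 157 z 59.6
top c_glue [580.9 244.5  29.7  31.4   2.6] 100 z 14.0
top c_eraser [581.6 137.4  26.9  41.4   2.6] 147 z 14.2
top c_stamp [ 4.542e+02  2.452e+02  3.210e+01  6.400e+01 -2.000e-01] 283 z 14.1
top c_staples [454.4 147.6  48.1  65.7   2.5] 456 z 14.2
top g1 [600.1  16.1  26.6  27.9 -87.3] 90 z 88.0
top g2 [ 603.  -104.8   26.6   28.1  -88.6] 92 z 87.5
desk z -1.0014849093756197
scene glue_stick [600.7 -46.6  25.9  32.2 -64.6] 98 z 87.5
scene staples [ 589.3 -184.6   49.    62.7    3.3] 461 z 23.6
scene stamp [ 609.4 -284.6   35.    59.     9.3] 248 z 18.4
scene eraser [ 424.3 -270.4   27.1   57.7   -4.5] 330 z 11.3
scene usb [ 450.8 -171.4   22.8   57.4  -19.5] 207 z 7.2
scene c_glue [581.5 246.9  29.4  34.6 -54.3] 90 z 13.6
scene c_eraser [5.811e+02 1.394e+02 2.520e+01 3.860e+01 2.000e-01] 99 z 13.9
scene c_stamp [454.1 230.5  27.   29.2  87.5] 84 z 13.7
scene c_staples [ 4.537e+02  1.499e+02  4.910e+01  6.730e+01 -3.000e-01] 464 z 13.9
desk z -1.1721669979120293
```

View pics/t1.png

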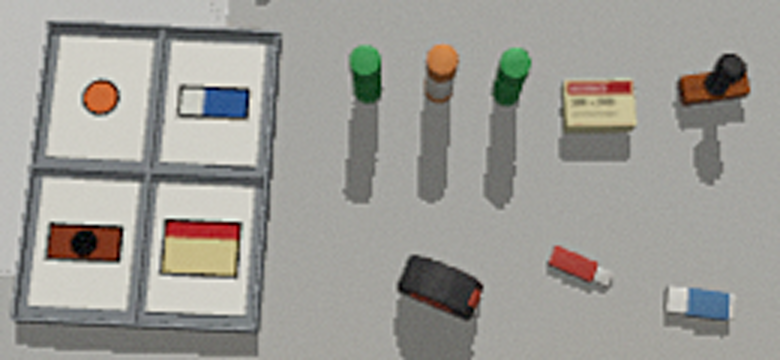

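```bash
python3 -m jog '{"slide":[[30,-40,0],[60,-80,0],[90,-120,0],[120,-160,0],[150,-200,0]],"spin":[-0.14,-0.28,-0.42,-0.56,-0.7],"jaw":[0.5,0.5,0.5,0.5,0.5]}' 20
python3 -m jog '{"slide":[[10,-48,-5],[20,-96,-10],[30,-144,-15],[40,-192,-20],[50,-240,-25]],"spin":[-0.13,-0.26,-0.39,-0.52,-0.655],"jaw":[0.5,0.5,0.5,0.5,0.5]}'
```

```text
time_s: 0.6
position: [303.2, 300.6, 238.6]
orientation: [[-0.54, 0.842, -0.0], [0.842, 0.54, -0.0], [-0.0, -0.0, -1.0]]
force: [2.1, -0.1, 0.9]
gripper_width: 50.3
finger_force: 0.0
time_s: 1.1
position: [352.4, 60.5, 213.6]
orientation: [[0.084, 0.996, 0.0], [0.996, -0.084, 0.0], [0.0, 0.0, -1.0]]
force: [1.4, 0.1, 0.0]
gripper_width: 43.9
finger_force: 0.0
```

```bash
python3 - <<'E'
from h import *
for n,b in(("top",(408,440,160,195)),("scene",(436,476,220,258))):
    z=np.load(f"pics/{n}0.npz");p,d=z["p"],z["d"];P=cloud(n,d);hsv=cv2.cvtColor(p,cv2.COLOR_RGB2HSV).astype(int)
    R=np.zeros(d.shape,bool);R[b[2]:b[3],b[0]:b[1]]=1
    m=R&(hsv[...,1]>110)&(hsv[...,2]>55)&(P[...,2]>16)&(P[...,2]<26);print(n,"block",*rect(n,m,20))
    k=R&(P[...,2]>66);print(" knob",*rect(n,k,72),np.round(P[k].mean(0),1),P[k][:,2].max())
    v,u=np.nonzero(m)
    pts=P[m];print(" block pts",np.round([pts[:,:2].min(0),pts[:,:2].max(0)],1).tolist(),cv2.minAreaRect(pts[:,:2].astype(np.float32)))
E
```

```text
top block [ 613.5 -284.6   26.4   60.1   10.9] 117
 knob [ 612.2 -283.4   25.7   27.4    2.6] 76 [ 597.7 -270.   118.2] 992.098875701767
 block pts [[598.5, -313.9], [626.4, -256.4]] ((613.0064697265625, -284.7776794433594), (23.723081588745117, 57.2404670715332), 7.612748622894287)
scene block [ 607.6 -265.5   18.9   25.8  -72. ] 68
 knob [ 609.8 -284.4   25.9   27.1   49.6] 98 [ 559.4 -284.3  132.5] 800.2875933180485
 block pts [[597.0, -310.4], [627.0, -256.9]] ((611.5703125, -284.10211181640625), (23.950584411621094, 54.640174865722656), 11.709636688232422)
```

```bash
python3 -m jog '{"slide":[[10,-48,-10],[20,-96,-20],[30,-144,-30],[40,-192,-40],[50,-240,-50]],"spin":[0,0,0,0,0],"jaw":[0.5,0.5,0.5,0.5,0.5]}'
python3 -m jog '{"slide":[[11,-46,-10],[22.4,-92.5,-20],[22.4,-92.5,-60],[22.4,-92.5,-100],[22.4,-92.5,-135]],"spin":[0,0,0,0,0],"jaw":[0.5,0.5,0.5,0.5,0.5]}'
python3 -m jog '{"slide":[[0,0,-15],[0,0,-25],[0,0,-25],[0,0,-25],[0,0,-25]],"spin":[0,0,0,0,0],"jaw":[0.5,0.5,0.1,0.1,0.1]}' 20
python3 -m jog '{"slide":[[0,0,0],[0,0,10],[0,0,50],[0,0,100],[0,0,140]],"spin":[0,0,0,0,0],"jaw":[0.1,0.1,0.1,0.1,0.1]}' 20
```

```text
time_s: 1.6
position: [402.3, -179.6, 163.2]
orientation: [[0.08, 0.997, -0.0], [0.997, -0.08, 0.0], [0.0, -0.0, -1.0]]
force: [1.5, -0.2, 0.7]
gripper_width: 44.4
finger_force: 0.0
time_s: 2.1
position: [424.3, -269.8, 26.7]
orientation: [[0.08, 0.997, -0.001], [0.997, -0.08, 0.001], [0.001, -0.001, -1.0]]
force: [-0.1, -0.9, -0.4]
gripper_width: 43.9
finger_force: 0.0
time_s: 2.6
position: [425.4, -270.4, 4.8]
orientation: [[0.079, 0.997, 0.001], [0.997, -0.079, -0.001], [-0.001, 0.001, -1.0]]
force: [-0.2, -0.3, 0.3]
gripper_width: 22.3
finger_force: 0.1
time_s: 3.1
position: [425.0, -270.0, 147.1]
orientation: [[0.079, 0.997, 0.001], [0.997, -0.079, -0.002], [-0.001, 0.002, -1.0]]
force: [-0.6, -1.1, -0.0]
gripper_width: 21.8
finger_force: 20.0
```

```bash
python3 -m jog '{"slide":[[16,42,0],[32,84,0],[48,126,0],[64,168,0],[80,210,0]],"spin":[0.02,0.04,0.06,0.079,0.079],"jaw":[0.1,0.1,0.1,0.1,0.1]}' 20
python3 -m jog '{"slide":[[16,42,0],[32,84,0],[48,126,0],[64,168,0],[76.3,208.5,0]],"spin":[0,0,0,0,0],"jaw":[0.1,0.1,0.1,0.1,0.1]}'
python3 -m jog '{"slide":[[0,0,-40],[0,0,-80],[0,0,-105],[0,0,-120],[0,0,-120]],"spin":[0,0,0,0,0],"jaw":[0.1,0.1,0.1,0.1,0.1]}'
python3 -m jog '{"slide":[[0,0,-4.5],[0,0,-4.5],[0,0,-4.5],[0,0,-4.5],[0,0,-4.5]],"spin":[0,0,0,0,0],"jaw":[0.1,0.1,0.1,0.1,0.4]}'
python3 -m jog '{"slide":[[0,0,0],[0,0,10],[0,0,50],[0,0,95],[0,-30,125]],"spin":[0,0,0,0,0],"jaw":[0.4,0.4,0.5,0.6,0.7]}'
```

```text
time_s: 3.6
position: [505.2, -58.2, 144.8]
orientation: [[-0.0, 1.0, 0.001], [1.0, 0.0, -0.0], [-0.0, 0.001, -1.0]]
force: [-0.4, -1.0, 0.4]
gripper_width: 21.5
finger_force: 20.0
time_s: 4.1
position: [581.6, 150.6, 144.8]
orientation: [[-0.0, 1.0, 0.001], [1.0, 0.0, 0.0], [0.0, 0.001, -1.0]]
force: [0.6, -0.8, -0.2]
gripper_width: 21.8
finger_force: 20.0
time_s: 4.6
position: [580.5, 148.4, 22.9]
orientation: [[0.0, 1.0, -0.002], [1.0, -0.0, -0.0], [-0.0, -0.002, -1.0]]
force: [-0.2, 0.0, -0.3]
gripper_width: 21.3
finger_force: 20.0
time_s: 5.1
position: [581.4, 148.6, 19.8]
orientation: [[0.0, 1.0, 0.001], [1.0, -0.0, 0.0], [0.0, 0.001, -1.0]]
force: [-1.0, 0.0, -0.5]
gripper_width: 27.8
finger_force: 0.0
time_s: 5.6
position: [581.7, 120.5, 148.2]
orientation: [[-0.003, 1.0, 0.004], [1.0, 0.003, 0.001], [0.001, 0.004, -1.0]]
force: [0.4, -0.9, -0.4]
gripper_width: 57.2
finger_force: 0.0
```

```bash
python3 -m jog '{"slide":[[1,-45,0],[3,-90,0],[5,-135,0],[6,-180,0],[8,-225,0]],"spin":[0.01,0.02,0.03,0.04,0.047],"jaw":[0.7,0.7,0.7,0.7,0.7]}' 25
python3 -m jog '{"slide":[[0.7,-40,0],[0.7,-78,0],[0.7,-78,-10],[0.7,-78,-50],[0.7,-78,-90]],"spin":[0,0,0,0,0],"jaw":[0.7,0.7,0.7,0.7,0.7]}'
python3 -m jog '{"slide":[[0,0,-30],[0,0,-48],[0,0,-50],[0,0,-50],[0,0,-50]],"spin":[0,0,0,0,0],"jaw":[0.7,0.7,0.7,0.3,0.3]}' 25
python3 -m jog '{"slide":[[0,0,0],[0,0,0],[0,0,20],[0,0,70],[0,0,120]],"spin":[0,0,0,0,0],"jaw":[0.3,0.3,0.3,0.3,0.3]}' 25
python3 - <<'E'
from h import *
p,d=grab("top");cv2.imwrite("pics/t2.png",cv2.resize(p[100:280,180:460],None,fx=2.8,fy=2.8,interpolation=cv2.INTER_CUBIC)[:,:,::-1])
P=cloud("top",d);m=np.zeros(d.shape,bool);m[170:198,242:280]=(P[170:198,242:280,2]>22);print(rect("top",m,27))
E
```

```text
time_s: 6.1
position: [589.0, -108.3, 145.3]
orientation: [[-0.047, 0.999, 0.001], [0.999, 0.047, -0.0], [-0.0, 0.001, -1.0]]
force: [1.0, 0.1, -0.1]
gripper_width: 61.5
finger_force: 0.0
time_s: 6.6
position: [590.2, -184.1, 54.1]
orientation: [[-0.047, 0.999, 0.002], [0.999, 0.047, -0.001], [-0.001, 0.002, -1.0]]
force: [-0.0, -0.5, -0.9]
gripper_width: 62.0
finger_force: 0.0
time_s: 7.1
position: [590.6, -184.5, 5.8]
orientation: [[-0.047, 0.999, 0.002], [0.999, 0.047, -0.001], [-0.001, 0.002, -1.0]]
force: [0.3, -1.0, 0.2]
gripper_width: 47.5
finger_force: 0.0
time_s: 7.6
position: [589.2, -184.2, 125.3]
orientation: [[-0.047, 0.999, -0.002], [0.999, 0.047, 0.001], [0.001, -0.002, -1.0]]
force: [1.3, -0.3, -1.1]
gripper_width: 41.6
finger_force: 25.0
(array([581.5, 147.4,  24. ,  58.8,   2.6]), np.int32(188))
```

View pics/t2.png

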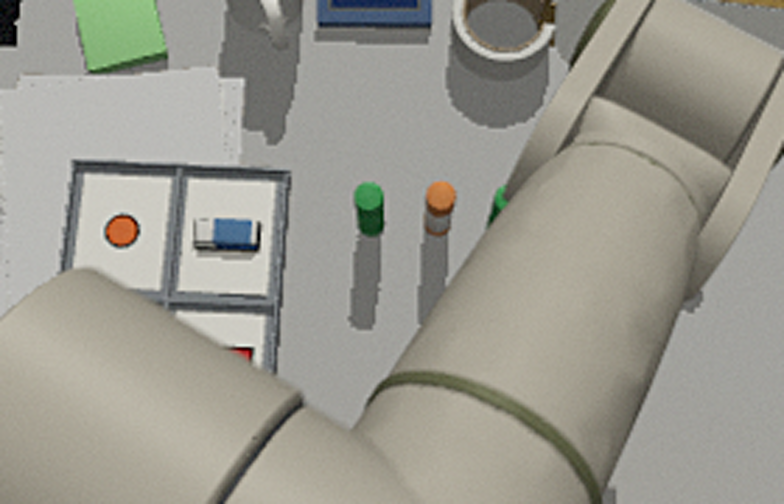

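The eraser lies on its picture, at crop (227,233), and its measured position agrees to about 1 mm. The gripper is holding the staple box.

```bash
python3 -m jog '{"slide":[[-18,44,0],[-36,88,0],[-54,132,0],[-72,176,0],[-90,220,0]],"spin":[-0.01,-0.02,-0.03,-0.04,-0.047],"jaw":[0.3,0.3,0.3,0.3,0.3]}' 25
python3 -m jog '{"slide":[[-18,40,0],[-36,80,0],[-46,113,0],[-46,113.2,-30],[-46,113.2,-70]],"spin":[0,0,0,0,0],"jaw":[0.3,0.3,0.3,0.3,0.3]}'
python3 -m jog '{"slide":[[0,0,-20],[0,0,-31],[0,0,-35.5],[0,0,-35.5],[0,0,-35.5]],"spin":[0,0,0,0,0],"jaw":[0.3,0.3,0.3,0.3,0.3]}'
python3 -m jog '{"slide":[[0,0,0],[0,0,0],[0,0,0],[0,0,10],[0,0,40]],"spin":[0,0,0,0,0],"jaw":[0.3,0.6,0.6,0.6,0.6]}'
python3 -m jog '{"slide":[[0,0,40],[0,0,80],[0,0,120],[0,-30,140],[0,-70,140]],"spin":[0,0,0,0,0],"jaw":[0.6,0.6,0.6,0.6,0.6]}'
```

```text
time_s: 8.15
position: [498.8, 37.1, 124.4]
orientation: [[0.001, 1.0, 0.0], [1.0, -0.001, -0.0], [-0.0, 0.0, -1.0]]
force: [1.3, 0.4, -2.2]
gripper_width: 41.4
finger_force: 25.0
time_s: 8.65
position: [454.7, 149.8, 54.9]
orientation: [[-0.002, 1.0, 0.005], [1.0, 0.002, 0.0], [0.0, 0.005, -1.0]]
force: [-0.1, -0.5, -2.1]
gripper_width: 41.6
finger_force: 25.0
time_s: 9.15
position: [454.5, 148.7, 19.6]
orientation: [[0.0, 1.0, 0.002], [1.0, -0.0, 0.0], [0.0, 0.002, -1.0]]
force: [0.4, -0.4, -1.8]
gripper_width: 41.8
finger_force: 25.0
time_s: 9.65
position: [452.7, 148.6, 58.1]
orientation: [[0.0, 1.0, -0.004], [1.0, -0.0, -0.0], [-0.0, -0.004, -1.0]]
force: [-0.2, 0.2, 1.1]
gripper_width: 53.3
finger_force: 0.0
time_s: 10.15
position: [454.8, 78.8, 202.4]
orientation: [[-0.003, 1.0, 0.007], [1.0, 0.003, -0.0], [-0.0, 0.007, -1.0]]
force: [0.9, 0.5, -0.2]
gripper_width: 52.9
finger_force: 0.0
```

```bash
python3 -m jog '{"slide":[[35,-30,0],[70,-60,0],[105,-90,0],[140,-118,0],[148,-125.4,0]],"spin":[0,0,0,0,0],"jaw":[0.55,0.55,0.55,0.55,0.55]}' 15
python3 - <<'E'
from h import *
p,d=grab("top");q,e=grab("scene")
P=cloud("top",d);m=np.zeros(d.shape,bool);m[215:255,235:280]=(P[215:255,235:280,2]>30)&(P[215:255,235:280,2]<50);print(rect("top",m,38) if m.any() else 0)
cv2.imwrite("pics/s3.png",cv2.hconcat([cv2.resize(q[120:290,170:420],None,fx=1.6,fy=1.6),cv2.resize(p[130:300,190:440],None,fx=1.6,fy=1.6)])[:,:,::-1])
E
python3 -m jog '{"slide":[[0,0,0],[0,0,-35],[0,0,-70],[0,0,-105],[0,0,-130]],"spin":[0,0,0,0,0],"jaw":[0.55,0.55,0.55,0.55,0.55]}' 15
```

```text
time_s: 10.65
position: [603.8, -49.4, 198.7]
orientation: [[0.003, 1.0, 0.001], [1.0, -0.003, -0.001], [-0.001, 0.001, -1.0]]
force: [-0.9, 0.6, -0.2]
gripper_width: 48.3
finger_force: 0.0
(array([456.5, 173.9,  19.4,  47.4,  71.8]), np.int32(87))
time_s: 11.25
position: [600.4, -45.0, 67.5]
orientation: [[-0.001, 1.0, -0.002], [1.0, 0.001, 0.001], [0.001, -0.002, -1.0]]
force: [1.2, -0.4, -0.2]
gripper_width: 48.4
finger_force: 0.0
```

View pics/s3.png

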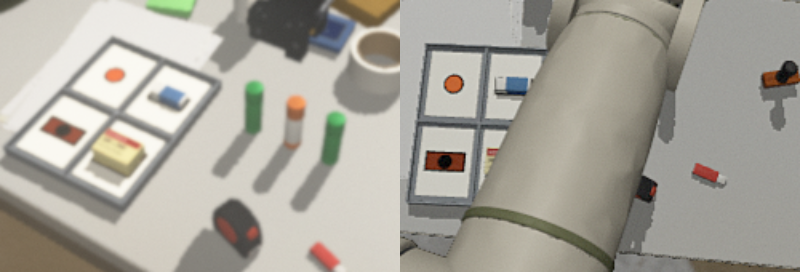

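The scene half of the picture shows the staple box sitting on its card at (119,150) and the orange glue stick still upright at (294,120).

```bash
python3 -m jog '{"slide":[[0,0,-15],[0,0,-26.7],[0,0,-26.7],[0,0,-26.7],[0,0,-26.7]],"spin":[0,0,0,0,0],"jaw":[0.55,0.55,0.55,0.1,0.1]}' 15
python3 -m jog '{"slide":[[0,0,0],[0,0,0],[0,0,25],[0,0,70],[0,0,115]],"spin":[0,0,0,0,0],"jaw":[0.1,0.1,0.1,0.1,0.1]}' 15
python3 -m jog '{"slide":[[-3,38,15],[-6,76,30],[-9,114,30],[-12,152,30],[-15,190,30]],"spin":[0,0,0,0,0],"jaw":[0.1,0.1,0.1,0.1,0.1]}' 15
python3 -m jog '{"slide":[[-3,38,0],[-5.8,76,0],[-5.8,102.4,0],[-5.8,102.4,-30],[-5.8,102.4,-70]],"spin":[0,0,0,0,0],"jaw":[0.1,0.1,0.1,0.1,0.1]}' 15
python3 -m jog '{"slide":[[0,0,-30],[0,0,-50],[0,0,-60.3],[0,0,-60.3],[0,0,-60.3]],"spin":[0,0,0,0,0],"jaw":[0.1,0.1,0.1,0.1,0.1]}' 15
```

```text
time_s: 11.75
position: [602.5, -46.7, 43.4]
orientation: [[-0.0, 1.0, 0.002], [1.0, 0.0, -0.001], [-0.001, 0.002, -1.0]]
force: [0.4, -0.0, -0.5]
gripper_width: 34.3
finger_force: 0.0
time_s: 12.25
position: [601.5, -46.6, 158.3]
orientation: [[0.0, 1.0, -0.001], [1.0, -0.0, 0.0], [0.0, -0.001, -1.0]]
force: [0.6, -0.9, -0.3]
gripper_width: 24.8
finger_force: 15.0
time_s: 12.75
position: [586.6, 144.8, 187.4]
orientation: [[0.0, 1.0, 0.0], [1.0, -0.0, 0.0], [0.0, 0.0, -1.0]]
force: [0.3, 0.1, -1.0]
gripper_width: 24.7
finger_force: 15.0
time_s: 13.25
position: [581.8, 246.9, 117.9]
orientation: [[-0.002, 1.0, 0.004], [1.0, 0.002, 0.001], [0.001, 0.004, -1.0]]
force: [-0.3, 0.3, -1.5]
gripper_width: 25.0
finger_force: 15.0
time_s: 13.75
position: [581.5, 245.8, 57.5]
orientation: [[0.0, 1.0, 0.001], [1.0, -0.0, 0.0], [0.0, 0.001, -1.0]]
force: [-0.3, 0.3, 0.3]
gripper_width: 24.7
finger_force: 15.0
```

```bash
python3 -m jog '{"slide":[[0,0,0],[0,0,0],[0,0,0],[0,0,10],[0,0,45]],"spin":[0,0,0,0,0],"jaw":[0.3,0.5,0.5,0.5,0.55]}' 15
python3 -m jog '{"slide":[[0,0,40],[0,0,75],[0,-30,75],[0,-70,75],[0,-115,75]],"spin":[0,0,0,0,0],"jaw":[0.55,0.55,0.55,0.55,0.55]}'
python3 -m jog '{"slide":[[3,-47,0],[6,-94,0],[9,-141,0],[12,-188,0],[15,-235,0]],"spin":[0.03,0.06,0.09,0.12,0.166],"jaw":[0.55,0.55,0.55,0.55,0.55]}'
python3 -m jog '{"slide":[[5,-47,0],[10,-94,0],[13,-141,0],[15.8,-179.7,0],[15.8,-179.7,0]],"spin":[0,0,0,0,0],"jaw":[0.55,0.55,0.55,0.55,0.55]}'
python3 - <<'E'
from h import *
p,d=grab("top");q,e=grab("scene")
P=cloud("top",d);m=np.zeros(d.shape,bool);m[150:200,205:240]=(P[150:200,205:240,2]>96)&(d[150:200,205:240]>0);print(rect("top",m,102))
cv2.imwrite("pics/s4.png",cv2.hconcat([cv2.resize(q[100:290,170:500],None,fx=1.6,fy=1.6),cv2.resize(p[130:320,190:340],None,fx=1.6,fy=1.6)])[:,:,::-1])
E
```

```text
time_s: 14.25
position: [579.6, 245.3, 99.9]
orientation: [[0.0, 1.0, -0.006], [1.0, -0.0, -0.001], [-0.001, -0.006, -1.0]]
force: [0.6, -0.1, 1.4]
gripper_width: 47.9
finger_force: 0.0
time_s: 14.75
position: [580.9, 130.1, 177.8]
orientation: [[-0.002, 1.0, 0.001], [1.0, 0.002, 0.0], [0.0, 0.001, -1.0]]
force: [0.3, -0.8, 0.4]
gripper_width: 48.2
finger_force: 0.0
time_s: 15.25
position: [596.0, -106.2, 177.9]
orientation: [[-0.167, 0.986, 0.001], [0.986, 0.167, -0.0], [-0.001, 0.001, -1.0]]
force: [-0.0, 0.8, 0.6]
gripper_width: 48.7
finger_force: 0.0
time_s: 15.75
position: [611.1, -288.7, 176.9]
orientation: [[-0.16, 0.987, 0.0], [0.987, 0.16, -0.001], [-0.001, 0.0, -1.0]]
force: [-0.7, 1.2, -0.4]
gripper_width: 48.9
finger_force: 0.0
(array([580.3, 245.5,  26.1,  28.1, -83.9]), np.int32(98))
```

View pics/s4.png

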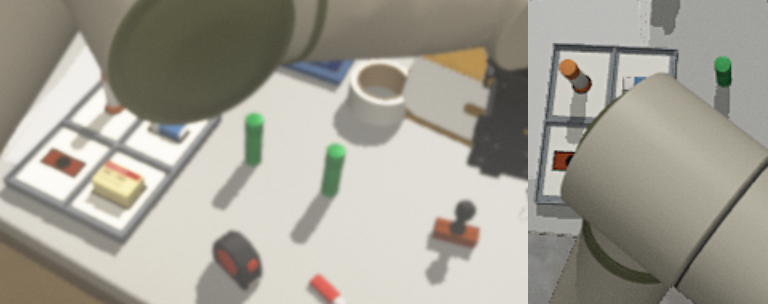

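The glue stick stands on its disc, measured at (580,245.5). The stamp is undisturbed at (457,225).

```bash
python3 -m jog '{"slide":[[0,0,-10],[0,0,-50],[0,0,-90],[0,0,-120],[0,0,-132]],"spin":[0,0,0,0,0],"jaw":[0.55,0.55,0.55,0.55,0.55]}' 20
python3 -m jog '{"slide":[[0,0,0],[0,0,0],[0,0,0],[0,0,0],[0,0,0]],"spin":[0,0,0,0,0],"jaw":[0.55,0.1,0.1,0.1,0.1]}' 20
python3 -m jog '{"slide":[[0,0,0],[0,0,20],[0,0,50],[0,0,90],[0,0,120]],"spin":[0,0,0,0,0],"jaw":[0.1,0.1,0.1,0.1,0.1]}' 20
python3 - <<'E'
from h import *
q,e=grab("scene")
cv2.imwrite("pics/s5.png",cv2.resize(q[60:290,380:600],None,fx=2,fy=2)[:,:,::-1])
E
```

```text
time_s: 16.35
position: [610.8, -281.6, 41.4]
orientation: [[-0.167, 0.986, -0.004], [0.986, 0.167, 0.003], [0.004, -0.004, -1.0]]
force: [-1.0, 0.6, 0.1]
gripper_width: 48.5
finger_force: 0.0
time_s: 16.85
position: [612.6, -284.2, 46.1]
orientation: [[-0.165, 0.986, 0.002], [0.986, 0.165, -0.001], [-0.002, 0.002, -1.0]]
force: [1.3, 0.9, 4.2]
gripper_width: 24.6
finger_force: 19.9
time_s: 17.35
position: [611.9, -284.1, 167.0]
orientation: [[-0.165, 0.986, 0.001], [0.986, 0.165, -0.001], [-0.001, 0.001, -1.0]]
force: [-0.8, -0.5, -1.1]
gripper_width: 24.7
finger_force: 19.9
```

View pics/s5.png

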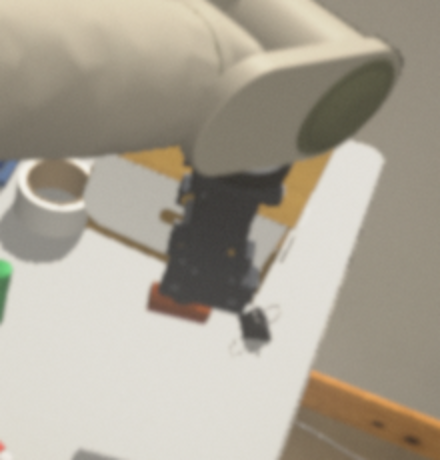

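The stamp is held level under the gripper, with its brown block at (180,300).

```bash
python3 -m jog '{"slide":[[-14,45,0],[-28,90,0],[-42,135,0],[-56,180,0],[-70,225,0]],"spin":[-0.03,-0.06,-0.09,-0.12,-0.166],"jaw":[0.1,0.1,0.1,0.1,0.1]}' 20
python3 -m jog '{"slide":[[-14,46,0],[-28,92,0],[-42,138,0],[-56,184,0],[-70,230,0]],"spin":[0,0,0,0,0],"jaw":[0.1,0.1,0.1,0.1,0.1]}'
python3 -m jog '{"slide":[[-10,40,0],[-18,74.2,0],[-18,74.2,-10],[-18,74.2,-40],[-18,74.2,-75]],"spin":[0,0,0,0,0],"jaw":[0.1,0.1,0.1,0.1,0.1]}'
python3 -m jog '{"slide":[[0,0,-15],[0,0,-24],[0,0,-24],[0,0,-24],[0,0,-24]],"spin":[0,0,0,0,0],"jaw":[0.1,0.1,0.1,0.1,0.1]}'
python3 - <<'E'
from h import *
q,e=grab("scene");p,d=grab("top")
cv2.imwrite("pics/s6.png",cv2.hconcat([cv2.resize(q[130:260,150:310],None,fx=2.4,fy=2.4),cv2.resize(p[145:275,180:300],None,fx=2.4,fy=2.4)])[:,:,::-1])
E
```

```text
time_s: 17.9
position: [540.8, -57.3, 164.5]
orientation: [[0.002, 1.0, -0.0], [1.0, -0.002, 0.0], [0.0, -0.0, -1.0]]
force: [0.2, 0.3, 0.8]
gripper_width: 24.4
finger_force: 19.9
time_s: 18.4
position: [470.8, 172.6, 164.7]
orientation: [[0.0, 1.0, -0.0], [1.0, -0.0, -0.0], [-0.0, -0.0, -1.0]]
force: [0.3, 0.2, -0.8]
gripper_width: 24.6
finger_force: 19.9
time_s: 18.9
position: [454.3, 244.9, 89.1]
orientation: [[-0.0, 1.0, 0.002], [1.0, 0.0, 0.0], [0.0, 0.002, -1.0]]
force: [0.0, 0.7, -0.8]
gripper_width: 24.7
finger_force: 19.9
time_s: 19.4
position: [454.5, 245.3, 66.7]
orientation: [[0.0, 1.0, 0.002], [1.0, -0.0, 0.0], [0.0, 0.002, -1.0]]
force: [0.7, 0.3, -1.0]
gripper_width: 24.8
finger_force: 19.9
```

View pics/s6.png

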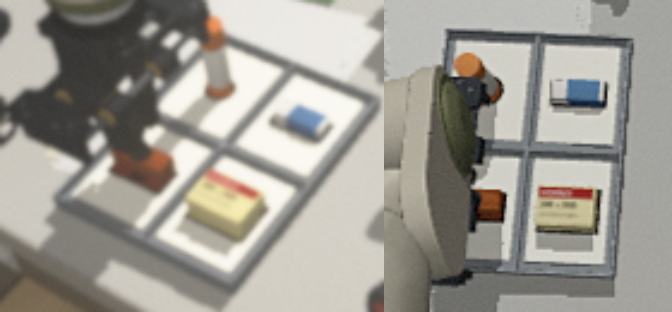

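The stamp is over its card, square to it at (145,168), and the gripper is clear of the glue stick. Next I lower the last 6.5 mm and release.

```bash
python3 -m jog '{"slide":[[0,0,-4],[0,0,-6.5],[0,0,-6.5],[0,0,-6.5],[0,0,-6.5]],"spin":[0,0,0,0,0],"jaw":[0.1,0.1,0.1,0.1,0.1]}' 20
python3 -m jog '{"slide":[[0,0,0],[0,0,0],[0,0,0],[0,0,10],[0,0,40]],"spin":[0,0,0,0,0],"jaw":[0.3,0.45,0.5,0.5,0.5]}' 20
python3 -m jog '{"slide":[[0,0,40],[0,0,80],[0,-45,110],[-20,-90,110],[-40,-135,110]],"spin":[0,0,0,0,0],"jaw":[0.5,0.5,0.5,0.5,0.5]}'
python3 -m jog '{"slide":[[0,-48,0],[0,-96,0],[0,-144,0],[0,-192,0],[0,-240,0]],"spin":[0,0,0,0,0],"jaw":[0.5,0.5,0.5,0.5,0.5]}'
python3 -m jog '{"slide":[[0,-40,0],[0,-80,0],[0,-80,0],[0,-80,0],[0,-80,0]],"spin":[0,0,0,0,0],"jaw":[0.5,0.5,0.5,0.5,0.5]}'
python3 - <<'E'
from h import *
p,d=grab("top");q,e=grab("scene")
P=cloud("top",d);hsv=cv2.cvtColor(p,cv2.COLOR_RGB2HSV).astype(int)
for k,(a,b,c,f,l,h,z) in dict(stamp=(200,212,238,245,29,40,34),staples=(240,212,280,250,34,42,38),eraser=(244,172,278,197,22,30,27),glue=(208,150,240,198,96,106,102)).items():
    m=np.zeros(d.shape,bool);H=P[b:f,a:c,2];m[b:f,a:c]=(H>l)&(H<h)
    if k=="stamp": m&=hsv[...,1]>110
    print(k,*rect("top",m,z))
cv2.imwrite("pics/s7.png",cv2.hconcat([cv2.resize(q[130:260,150:310],None,fx=2.4,fy=2.4),cv2.resize(p[145:275,180:300],None,fx=2.4,fy=2.4)])[:,:,::-1])
E
```

```text
time_s: 20.0
position: [454.6, 245.4, 59.9]
orientation: [[-0.0, 1.0, 0.002], [1.0, 0.0, 0.0], [0.0, 0.002, -1.0]]
force: [0.2, -0.1, 5.7]
gripper_width: 24.5
finger_force: 19.8
time_s: 20.5
position: [452.7, 244.8, 98.3]
orientation: [[0.0, 1.0, -0.005], [1.0, -0.0, -0.001], [-0.001, -0.005, -1.0]]
force: [0.2, 0.2, 0.4]
gripper_width: 44.0
finger_force: 0.0
time_s: 21.0
position: [414.1, 110.5, 210.6]
orientation: [[-0.001, 1.0, 0.003], [1.0, 0.001, -0.0], [-0.0, 0.003, -1.0]]
force: [0.3, -0.3, -0.9]
gripper_width: 44.1
finger_force: 0.0
time_s: 21.5
position: [414.1, -130.2, 210.1]
orientation: [[0.0, 1.0, 0.001], [1.0, -0.0, -0.001], [-0.001, 0.001, -1.0]]
force: [1.4, -0.4, 0.2]
gripper_width: 43.9
finger_force: 0.0
time_s: 22.0
position: [414.6, -207.3, 209.6]
orientation: [[-0.001, 1.0, 0.0], [1.0, 0.001, 0.0], [0.0, 0.0, -1.0]]
force: [0.3, -0.1, -0.1]
gripper_width: 44.3
finger_force: 0.0
stamp [455.8 242.2  24.9  57.6   2.5] 118
staples [454.4 148.6  44.6  63.4   2.5] 409
eraser [581.1 147.4  26.8  58.2  -1.4] 185
glue [580.4 244.5  27.3  29.    2.6] 98
```

View pics/s7.png

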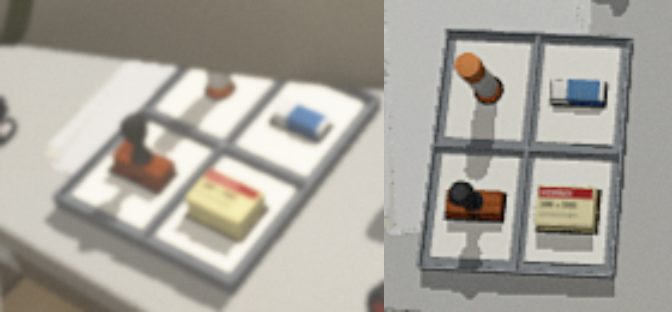

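```bash
python3 - <<'E'
from h import *
p,d=grab("top");q,e=grab("scene")
P=cloud("top",d)
hsv=cv2.cvtColor(p,cv2.COLOR_RGB2HSV).astype(int)
for r in range(226,240):
    print(r,[(c,hsv[r,c,1],hsv[r,c,2],int(P[r,c,2])) for c in (203,204,205,206,207,208,228,229,230,231,232)])
for n,im,dd,b in(("scene",q,e,(190,232,185,220)),):
    h=cv2.cvtColor(im,cv2.COLOR_RGB2HSV).astype(int);PP=cloud(n,dd)
    m=np.zeros(dd.shape,bool);s=np.s_[b[2]:b[3],b[0]:b[1]]
    m[s]=(PP[s][...,2]>29)&(PP[s][...,2]<40)&(h[s][...,1]>90);print(rect(n,m,34))
a=cv2.resize(q[170:225,180:240],None,fx=6,fy=6,interpolation=2);b=cv2.resize(p[215:250,198:240],None,fx=9,fy=9,interpolation=2)
c=np.zeros((330,740,3),np.uint8);c[:,:360]=a;c[:315,362:740]=b;cv2.imwrite("pics/s8.png",c[:,:,::-1])
E
```

```text
226 [(203, np.int64(12), np.int64(208), 12), (204, np.int64(9), np.int64(215), 11), (205, np.int64(36), np.int64(182), 13), (206, np.int64(100), np.int64(94), 79), (207, np.int64(49), np.int64(31), 85), (208, np.int64(9), np.int64(54), 88), (228, np.int64(206), np.int64(114), 33), (229, np.int64(223), np.int64(71), 27), (230, np.int64(0), np.int64(0), 12), (231, np.int64(11), np.int64(164), 15), (232, np.int64(12), np.int64(206), 12)]
227 [(203, np.int64(11), np.int64(212), 14), (204, np.int64(11), np.int64(217), 11), (205, np.int64(43), np.int64(190), 30), (206, np.int64(112), np.int64(123), 76), (207, np.int64(146), np.int64(35), 82), (208, np.int64(41), np.int64(37), 86), (228, np.int64(197), np.int64(118), 33), (229, np.int64(202), np.int64(72), 28), (230, np.int64(255), np.int64(2), 8), (231, np.int64(10), np.int64(212), 13), (232, np.int64(11), np.int64(217), 13)]
228 [(203, np.int64(12), np.int64(212), 11), (204, np.int64(9), np.int64(217), 11), (205, np.int64(43), np.int64(165), 29), (206, np.int64(198), np.int64(107), 34), (207, np.int64(174), np.int64(60), 81), (208, np.int
[... 4466 characters left out ...]
228, np.int64(15), np.int64(155), 12), (229, np.int64(16), np.int64(164), 12), (230, np.int64(15), np.int64(208), 13), (231, np.int64(12), np.int64(210), 13), (232, np.int64(13), np.int64(212), 13)]
239 [(203, np.int64(12), np.int64(206), 13), (204, np.int64(14), np.int64(206), 13), (205, np.int64(13), np.int64(214), 9), (206, np.int64(17), np.int64(169), 16), (207, np.int64(13), np.int64(137), 7), (208, np.int64(16), np.int64(144), 9), (228, np.int64(13), np.int64(141), 14), (229, np.int64(12), np.int64(206), 15), (230, np.int64(13), np.int64(212), 12), (231, np.int64(12), np.int64(209), 12), (232, np.int64(14), np.int64(215), 14)]
(array([453. , 241.2,  28. ,  63.4,   3.1]), np.int32(147))
```

View pics/s8.png

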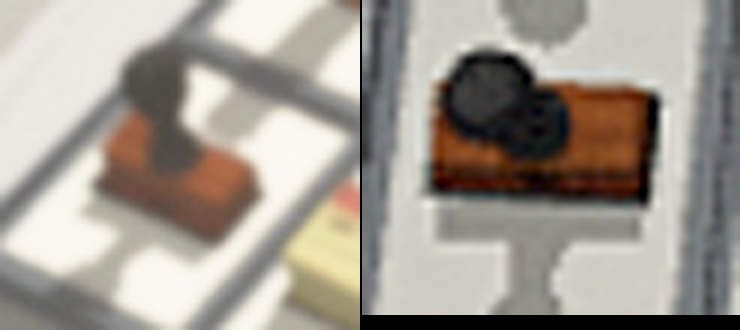

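The stamp stands square, but its top face measures y≈242.2 against 245.1 for its picture. With time in hand I'll regrip it and shift it 3 mm.

```bash
python3 -m jog '{"slide":[[0,48,0],[0,96,0],[0,144,0],[0,192,0],[0,240,0]],"spin":[0,0,0,0,0],"jaw":[0.5,0.5,0.5,0.5,0.5]}' 15
python3 -m jog '{"slide":[[10,45,0],[20,90,0],[30,135,0],[40,180,0],[40,212,0]],"spin":[0,0,0,0,0],"jaw":[0.5,0.5,0.5,0.5,0.5]}'
python3 -m jog '{"slide":[[0,0,0],[0,0,-30],[0,0,-70],[0,0,-110],[0,0,-135]],"spin":[0,0,0,0,0],"jaw":[0.5,0.5,0.5,0.5,0.5]}'
python3 -m jog '{"slide":[[0,0,-15],[0,0,-15],[0,0,-15],[0,0,-15],[0,0,-15]],"spin":[0,0,0,0,0],"jaw":[0.5,0.5,0.5,0.1,0.1]}' 15
python3 -m jog '{"slide":[[0,0,0],[0,0,0],[0,0,5],[0,0,5],[0,3,5]],"spin":[0,0,0,0,0],"jaw":[0.1,0.1,0.1,0.1,0.1]}' 15
python3 -m jog '{"slide":[[0,0,0],[0,0,0],[0,0,-3],[0,0,-5],[0,0,-5]],"spin":[0,0,0,0,0],"jaw":[0.1,0.1,0.1,0.1,0.1]}' 15
python3 -m jog '{"slide":[[0,0,0],[0,0,0],[0,0,0],[0,0,0],[0,0,15]],"spin":[0,0,0,0,0],"jaw":[0.1,0.35,0.5,0.5,0.5]}'
python3 -m jog '{"slide":[[0,0,40],[0,0,80],[0,0,125],[0,-40,135],[-10,-85,135]],"spin":[0,0,0,0,0],"jaw":[0.5,0.5,0.5,0.5,0.5]}'
python3 -m jog '{"slide":[[-10,-48,0],[-20,-96,0],[-30,-144,0],[-30,-192,0],[-30,-240,0]],"spin":[0,0,0,0,0],"jaw":[0.5,0.5,0.5,0.5,0.5]}'
python3 -m jog '{"slide":[[0,-40,0],[0,-80,0],[0,-120,0],[0,-120,0],[0,-120,0]],"spin":[0,0,0,0,0],"jaw":[0.5,0.5,0.5,0.5,0.5]}'
python3 - <<'E'
from h import *
p,d=grab("top");q,e=grab("scene")
P=cloud("top",d);hsv=cv2.cvtColor(p,cv2.COLOR_RGB2HSV).astype(int)
for k,(a,b,c,f,l,h,z) in dict(stamp=(200,212,238,245,29,40,34),staples=(240,212,280,250,34,42,38),eraser=(244,172,278,197,22,30,27),glue=(208,150,240,198,96,106,102)).items():
    m=np.zeros(d.shape,bool);H=P[b:f,a:c,2];m[b:f,a:c]=(H>l)&(H<h)
    if k=="stamp": m&=hsv[...,1]>110
    print(k,*rect("top",m,z))
cv2.imwrite("pics/s9.png",cv2.hconcat([cv2.resize(q[110:340,150:490],None,fx=1.3,fy=1.3),cv2.resize(p[145:275,180:300],(276,299))])[:,:,::-1])
E
```

```text
time_s: 22.7
position: [414.1, 34.0, 209.6]
orientation: [[-0.0, 1.0, 0.001], [1.0, 0.0, -0.0], [-0.0, 0.001, -1.0]]
force: [1.3, -0.4, 0.0]
gripper_width: 44.2
finger_force: 0.0
time_s: 23.2
position: [454.5, 246.8, 209.2]
orientation: [[-0.002, 1.0, 0.0], [1.0, 0.002, 0.0], [0.0, 0.0, -1.0]]
force: [-0.6, -0.8, 0.3]
gripper_width: 44.2
finger_force: 0.0
time_s: 23.7
position: [453.3, 243.0, 71.9]
orientation: [[-0.0, 1.0, -0.003], [1.0, 0.0, -0.001], [-0.001, -0.003, -1.0]]
force: [0.8, -0.4, -0.6]
gripper_width: 44.4
finger_force: 0.0
time_s: 24.2
position: [455.0, 243.8, 60.2]
orientation: [[-0.0, 1.0, 0.002], [1.0, 0.0, 0.0], [0.0, 0.002, -1.0]]
force: [0.6, 0.2, 0.4]
gripper_width: 30.2
finger_force: 0.0
time_s: 24.7
position: [454.5, 246.7, 64.3]
orientation: [[0.0, 1.0, -0.0], [1.0, -0.0, -0.0], [-0.0, -0.0, -1.0]]
force: [-0.1, -0.2, -1.1]
gripper_width: 24.7
finger_force: 15.0
time_s: 25.2
position: [455.0, 246.8, 59.8]
orientation: [[0.0, 1.0, 0.001], [1.0, -0.0, 0.0], [0.0, 0.001, -1.0]]
force: [-0.9, -1.5, 7.2]
gripper_width: 24.5
finger_force: 14.8
time_s: 25.7
position
[... 209 characters left out ...]
orientation: [[-0.002, 1.0, 0.004], [1.0, 0.002, 0.0], [0.0, 0.004, -1.0]]
force: [0.6, -0.8, -1.4]
gripper_width: 43.8
finger_force: 0.0
time_s: 26.7
position: [414.0, -80.1, 209.4]
orientation: [[0.0, 1.0, 0.001], [1.0, -0.0, -0.0], [-0.0, 0.001, -1.0]]
force: [1.5, 0.3, -0.0]
gripper_width: 44.1
finger_force: 0.0
time_s: 27.2
position: [414.3, -198.4, 208.9]
orientation: [[0.001, 1.0, -0.001], [1.0, -0.001, 0.001], [0.001, -0.001, -1.0]]
force: [0.2, 0.3, -0.5]
gripper_width: 44.1
finger_force: 0.0
stamp [454.4 244.5  22.4  57.4   2.5] 111
staples [ 4.546e+02  1.484e+02  4.470e+01  6.280e+01 -3.000e-01] 407
eraser [581.2 147.2  26.5  58.4  -1.1] 184
glue [580.4 244.4  27.3  29.1   2.6] 98
```

View pics/s9.png

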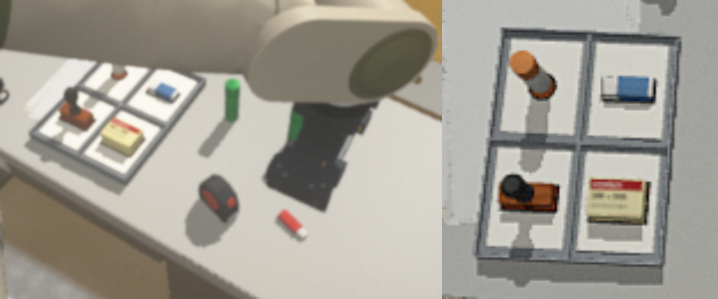

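The stamp is now at y 244.5, within 1 mm of its picture. All four things stand upright on their pictures, and the tape measure at (219,197) and USB stick at (292,223) are untouched.

```bash
python3 -c "
from workcell import env
print(env.finish_job())"
```

```text
the job is handed in; nothing more can be done
None
```

I handed the job in at about 27 s of the 96 s limit: the eraser, staple box, glue stick and stamp each stand upright on their own picture, within about 1–2 mm by the last camera check, and I left everything else alone.

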